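# Index the parts-dish arm one hole towards the red box

### The arm

A 6-joint arm with a two-finger parallel gripper is mounted at the origin on the work surface. World frame = base frame: x ahead of the robot, y to its left, z up, the work surface at z = 0. Lengths are in m, angles in degrees, forces in N, time in s.
With the tool pointing down it reaches from about 0.35 to 0.875 m from the base axis. Payload 4.2 kg.
Tool frame: the origin (TCP) lies between the finger pads; the fingertips stand 8 mm ahead of it and the grasp point (between the pads) lies 11 mm behind it; x points along the fingers, y is the direction in which the jaws open and shut, and the axes are right-handed (so a half turn about x gives the same grasp; the last joint's range is limited). The gripper opens to 87 mm and grips with 3 to 60 N. Pads are 19 mm wide; open, the fingers measure 117 mm over their backs; the gripper's body (75 mm by 190 mm) begins 51 mm behind the grasp point.
Start: joints at [78.931, 22.042, 0.453, 0, -68.411, -14.817], TCP at [0.273, 0.562, 0.231] pointing down, gripper open.
Joint ranges: [-179.83, 179.83], [-69.29, 118.12], [-61.27, 80.66], [-181.25, 117.63], [-171.15, -9.14], [-177.46, 177.46]. Speed limits (degrees/s): [159.86, 159.86, 180, 180, 180, 180].

### API

Orientations are given as a 3x3 rotation matrix whose columns are the frame's x, y, z axes.
In Python, from station import r gives the robot as it stands. The module is installed in compiled form; this text tells all that it offers.
- The arm moves only by the tool move_arm, never from a script. Its argument "increments" is one flat list of numbers, 7 for each row, row after row: the turn, a rotation vector about the tool's x, y, z in degrees, then the shift along the tool's x, y, z in m, then the finger opening in m, from 0 to 0.087. A call has 1 to 12 rows; each row is the pose to reach, as a shift and turn from the pose commanded when the call began, along the tool's axes at that moment; what a row does not reach only later rows make up. A row lasts 1/12 s, in which the tool goes at most 41.7 mm and 7.16 degrees, less where a joint would pass 70% of its speed; a pose out of reach is approached as far as the arm can. A call with a gripper value outside its range is refused whole. The fingers move at their own pace and stop on an object; the grip force is fixed at half the most. Time passes only in rows, so rows that repeat a pose let the fingers close. It gives the time, the measured TCP pose, the force and the opening at its end, in the units of the state.
- r.sense(): the state, without advancing time (a new reading comes with each control period).
- r.capture(name): name is "scene" or "top"; returns the picture (420x560x3 uint8, red, green, blue); there is no depth.
- r.calibration(name): a dict with "fx", "fy", "cx", "cy" (pixels), "rvec" (rotation vector, rad) and "tvec" (3), from world to camera coordinates, as OpenCV has them. Camera axes: x right, y down, z forward; pixel columns grow to the right and rows downward; lengths in m; the calibration is good to about 2 mm. A picture is of the moment at which its call begins. calibration takes no time and is no camera call.
- r.finish_job(): hands the job in, once; it reports no verdict.
The state is a dict: "time_s": time; "joints": joint angles; "joint_velocities": joint speeds; "effort": joint torques, N m; "tcp_pos": TCP position; "ee_rot": TCP orientation; "wrist_force": force on the tool from outside, world axes, zero at the start; "moment": the same for the moment, N m; "gripper_width": opening from 0.0 (shut) to 1.0 (fully open).
Only numpy, scipy, OpenCV 4.12 (cv2) and the standard library are available. Lean on these libraries where they do the work, as an engineer would, in place of code of your own. Each camera call takes 0.05 s, during which the arm holds its last target.

### The job

Hook a fingertip under the red pull ring, lift the spring pin out of its hole, swing the yellow arm exactly one hole towards the red parts box, and let the pin snap fully home in that hole; finish clear of everything. Do not swing it the other way or on past that hole, let the two brass nuts ride along in their dish untouched, and leave the boxes, tin, jar and tools where they are.

Things in the scene. Friction and masses are not known exactly. Their poses are not given: they have to be found in the camera images.
- index_base: Green steel base slab, 285 x 330 x 20 mm, bolted to the bench. Its origin lies on the arm's upright pivot axis, at bench height; its own -x points roughly to the robot, +y to the left seen from the robot, z up. The slab runs from 235 mm on the -x side to 50 mm on the +x side. Nothing on it is higher than 80 mm but the pin's head and ring.
- plate (a point): Rim of the middle hole, on top of the aluminium index plate (88 x 320 x 16 mm, top 36 mm above the bench) on the base, 200 mm from the pivot on the base's -x side. Five 12.5 mm holes, each circled in black, lie 20 degrees (0.349 rad, 70 mm) apart on that radius.
- swing_arm (a joint): Angle of the yellow arm, rad (36 mm wide, top 56 mm above the bench; carries the pin 200 mm from the pivot). 0, the start: pin in the middle hole, arm along the base's -x. Positive: pin end swings to the base's +y (left seen from the robot). Holes at -0.698, -0.349, 0, 0.349, 0.698. The pin locks it with 0.01 rad of play; with the pin lifted it swings freely, under 1 N at the ring.
- pin (a joint): Height of the spring pin, m: 0 fully home in a hole (11 mm deep), above 0.011 clear of the plate, 0.024 stop at the top. A spring pushes it down, 5 N at home rising to 11 N at the stop. With its round 10 mm end resting on the plate it reads 0.011, and it drops by itself when within about 3 mm of a hole's centre.
- ring (a point): Centre of the red pull ring (7 mm bar, 56 mm inner, 70 mm outer diameter), fixed on the pin's head. Axes as the arm's: -x outward from pivot, z up. It leans 45 degrees back to the pivot, so its opening faces outward and up: fingers enter pointing 45 degrees down and towards the pivot, and hook under its upper edge. 178 mm from the pivot axis, 108 mm above the bench with the pin home; 50 mm of air below.
- dish (a point): Middle of the inner floor of the steel parts dish fixed on the arm (84 mm across, rim 18 mm above this point), 85 mm from the pivot towards the pin.
- nut_a_center (a point): Centre of a loose brass nut, 24 mm across, 12 mm high, lying in the dish.
- nut_b_center (a point): Centre of the second such brass nut in the dish.
- red_box_in (a point): Middle of the inner floor of the open red parts box (200 x 150 x 85 mm), standing left or right of the base: it gives the side to swing to.
- blue_box_in (a point): The same point of the equal blue box on the other side.
- tin: Green round tin, 80 mm across, 100 mm high, origin under its centre. Bystander.
- jar: Glass jar with black cap, 68 mm across, 90 mm high, origin under its centre. Bystander.
- screwdriver_grip (a point): Handle of a red screwdriver lying on the bench. Bystander.
- wrench_grip (a point): Handle of a steel wrench lying on the bench. Bystander.
Things that resemble listed ones, but are neither listed nor needed, are in the scene too. What is shaped like the part that bears red_box_in but black is not meant.

How it is judged (in metres and radians):
On the way, in this order (a step that is already met when the one before it is completed fails the run):
1. the pin is lifted clear of its first hole, with the arm still there (value of joint pin above 0.0112 m and value of joint swing_arm between -0.1 and 0.1 rad).
2. the arm stands one hole over towards the red box and the pin has dropped into that hole (((y of red_box_in in the frame of index_base above 0 m and value of joint swing_arm between 0.3 and 0.4 rad) or (y of red_box_in in the frame of index_base below 0 m and value of joint swing_arm between -0.4 and -0.3 rad)) and value of joint pin below 0.004 m), for 0.2 s.
At the end, for the whole second after the job is handed in: The arm is at rest in the first hole towards the red box (0.349 rad from the middle, within 0.05 rad), the pin is home within 3 mm, the ring is let go, and both nuts lie in the dish (((y of red_box_in in the frame of index_base above 0 m and value of joint swing_arm between 0.3 and 0.4 rad) or (y of red_box_in in the frame of index_base below 0 m and value of joint swing_arm between -0.4 and -0.3 rad)) and value of joint pin below 0.003 m and contact force between the fingers and pin below 0.1 N and velocity of joint swing_arm between -0.05 and 0.05 rad/s and horizontal distance between each of nut_a_center, nut_b_center and dish below 0.045 m and z of each of nut_a_center, nut_b_center in the frame of dish below 0.03 m); the robot touches nothing.
It fails at once if the arm is swung away from the red box ((y of red_box_in in the frame of index_base above 0 m and value of joint swing_arm below -0.17 rad) or (y of red_box_in in the frame of index_base below 0 m and value of joint swing_arm above 0.17 rad)).
It fails at once if the arm is swung well past the first hole (value of joint swing_arm above 0.54 rad or value of joint swing_arm below -0.54 rad).
It fails at once if a nut leaves the dish (not (horizontal distance between each of nut_a_center, nut_b_center and dish below 0.045 m and z of each of nut_a_center, nut_b_center in the frame of dish below 0.03 m)).
It fails at once if a nut is touched by the robot (contact force between any of the fingers, the arm and nut_a above 0.3 N or contact force between any of the fingers, the arm and nut_b above 0.3 N).
It fails at once if a bystander is lifted or shifted by more than 15 mm (distance of any of red_box_in, blue_box_in, tin, jar, screwdriver_grip, wrench_grip from where it was at the start of the episode above 0.015 m).
It also fails if it takes over 51 s, if anything falls off the work surface, if the arm or the gripper's body presses on something with over 40 N, if the wrist force passes 120 N, or if a joint passes its speed limit or range.

## Working session

There is one attempt and no reset: what is moved stays moved. The work goes in short steps, Python scripts to look and compute and a tool call to move; the robot and the scene stay as the last step left them, time stands still between calls to the robot, and variables do not carry over. Pictures are saved under pics/ and viewed, and the job is handed in when it is done.

Besides the shell and the picture viewer there is one more tool, called by a JSON object that holds its "method" and its "body". move_arm: Moves the arm, as the interface text tells. Its arguments: {"type":"object","properties":{"increments":{"type":"array","items":{"type":"number"}}},"required":["increments"]}

```bash
mkdir -p pics; python3 - <<'E'
from station import r
import cv2
for n in("scene","top"):
    im=r.capture(n); cv2.imwrite(f"pics/{n}0.png",im[:,:,::-1]); print(r.calibration(n))
s=r.sense();print(s)
E
```

```text
{'fx': 435.2646579029898, 'fy': 435.2646579029898, 'cx': 274.89000054002486, 'cy': 206.03347164781684, 'rvec': array([ 1.77501806,  1.36419305, -0.72392658]), 'tvec': array([-0.04688641, -0.18994905,  1.85295804])}
{'fx': 436.3970218592962, 'fy': 436.3970218592962, 'cx': 276.64354165597996, 'cy': 207.13752458260205, 'rvec': array([ 2.1813706 , -2.15211787,  0.1256874 ]), 'tvec': array([-0.10278365,  0.50953832,  1.34552122])}
{'time_s': 0.1, 'joints': array([ 7.89305927e+01,  2.20846280e+01,  3.87512276e-01, -2.28585028e-02,
       -6.84110706e+01, -1.48173614e+01]), 'joint_velocities': array([ 0.12490235, -0.03997655,  0.14997354,  0.02710956, -0.0477834 ,
        0.00502021]), 'effort': array([-2.09503569e-04, -3.91694570e+01,  1.87936163e+01,  4.23189014e+00,
        1.34375598e-02, -7.28492910e-05]), 'tcp_pos': array([0.27263084, 0.56182552, 0.22959289]), 'ee_rot': array([[-7.26593198e-04, -4.36725719e-01, -8.99594419e-01],
       [-1.78182479e-03, -8.99592663e-01,  4.36726305e-01],
       [-9.99998149e-01,  1.92024200e-03, -1.24530805e-04]]), 'wrist_force': array([-0.32001449,  0.07715692,  0.47923862]), 'moment': array([-0.02028928, -0.0153902 ,  0.00362594]), 'gripper_width': 0.9950456685870938}
```

View pics/scene0.png

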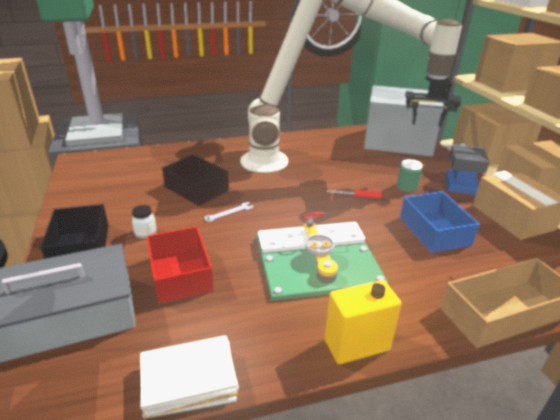

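View pics/top0.png

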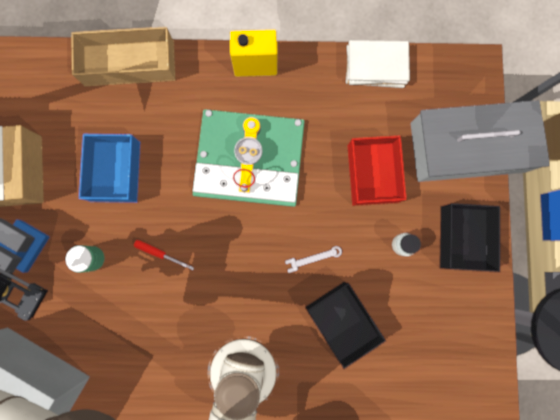

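The top view has the robot base at the bottom (243,375), the pivot at (251,125) and the ring near (244,178). The red box is right of the base at (377,170), so the swing is towards −y (negative angle). Next I'll measure these precisely.

```bash
python3 - <<'E'
import cv2
t=cv2.imread("pics/top0.png");s=cv2.imread("pics/scene0.png")
cv2.imwrite("pics/topc.png",cv2.resize(t[100:212,185:315],None,fx=5.3,fy=5.3,interpolation=cv2.INTER_CUBIC))
cv2.imwrite("pics/scenec.png",cv2.resize(s[200:305,245:395],None,fx=5.3,fy=5.3,interpolation=cv2.INTER_CUBIC))
E
```

```text
(no output)
```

View pics/topc.png

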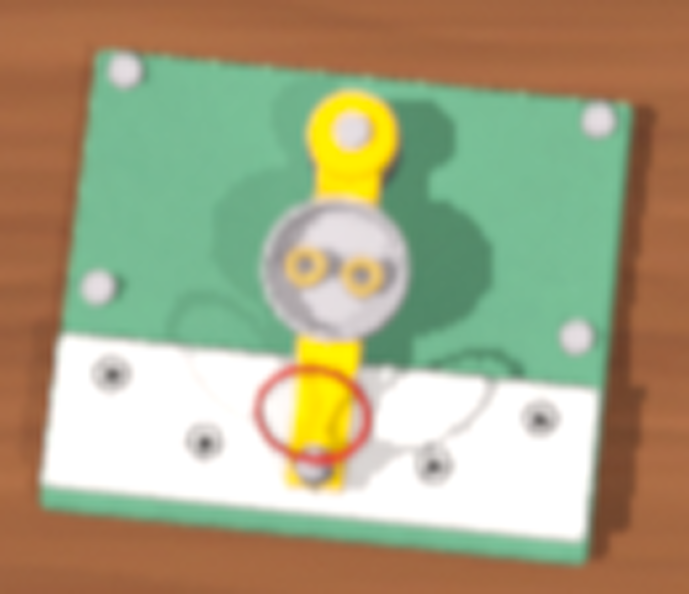

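View pics/scenec.png

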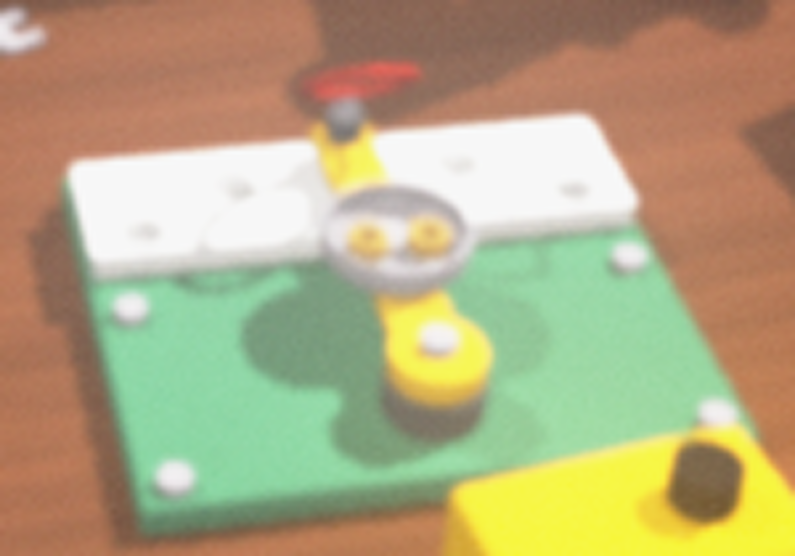

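The crops show four free holes at crop pixels (112,374), (204,442), (433,465) and (540,418), with the ring ellipse centred near (314,414). I'll cast rays through these points.

```bash
cat > h.py <<'E'
import numpy as np,cv2
from station import r
def ray(n,u,v):
    c=r.calibration(n);R=cv2.Rodrigues(c["rvec"])[0];o=-R.T@c["tvec"]
    d=R.T@np.array([(u-c["cx"])/c["fx"],(v-c["cy"])/c["fy"],1]);return o,d
def pl(n,u,v,z):
    o,d=ray(n,u,v);return o+d*(z-o[2])/d[2]
def proj(n,P):
    c=r.calibration(n);K=np.array([[c["fx"],0,c["cx"]],[0,c["fy"],c["cy"]],[0,0,1]])
    return cv2.projectPoints(np.float64(P).reshape(-1,1,3),c["rvec"],c["tvec"],K,None)[0].reshape(-1,2)
E
python3 - <<'E'
from h import *
from scipy.optimize import least_squares
T=lambda x,y:(185+(x+.5)/5.3-.5,100+(y+.5)/5.3-.5)
S=lambda x,y:(245+(x+.5)/5.3-.5,200+(y+.5)/5.3-.5)
H=np.array([pl("top",*T(*p),.036)[:2] for p in [(112,374),(204,442),(433,465),(540,418)]])
H2=np.array([pl("scene",*S(*p),.036)[:2] for p in [(575,190),(460,164),(239,188),(145,231)]])
ang=np.array([.698,.349,-.349,-.698])
def mod(p,a):  # hole at angle a: base -x rotated ; +angle -> +y
    d=np.pi+p[2]-a
    return np.c_[p[0]+.2*np.cos(d),p[1]+.2*np.sin(d)]
for h in(H,H2,(H+H2)/2):
    s=least_squares(lambda p:(mod(p,ang)-h).ravel(),[.77,0,0]);print(h.round(4).tolist(),s.x,np.degrees(s.x[2]),abs(s.fun).max())
    p=s.x;a=p[2];c,sn=np.cos(a),np.sin(a);print("ring",p[:2]-.178*np.array([c,sn]),"dish",p[:2]-.085*np.array([c,sn]))
print("ring top",pl("top",*T(314,414),.108),"pivot",pl("top",*T(352,130),.075))
for n in("top","scene"):
    im=r.capture(n);hsv=cv2.cvtColor(im,cv2.COLOR_RGB2HSV)
    m=((hsv[...,0]<8)|(hsv[...,0]>172))&(hsv[...,1]>120)
    x0,x1,y0,y1=(225,265,160,195) if n=="top" else (300,328,205,222)
    ys,xs=np.nonzero(m[y0:y1,x0:x1]);u=(xs.min()+xs.max())/2+x0;v=(ys.min()+ys.max())/2+y0
    print(n,xs.min()+x0,xs.max()+x0,ys.min()+y0,ys.max()+y0,pl(n,u,v,.108))
E
```

```text
[[0.6244, 0.1296], [0.5842, 0.0738], [0.5723, -0.0625], [0.6015, -0.1257]] [ 0.76551678 -0.01144223 -0.0895345 ] -5.129948968959527 0.0006412105405517177
ring [0.58822977 0.00447363] dish [ 0.68085725 -0.00384196]
[[0.624, 0.1296], [0.583, 0.0732], [0.5735, -0.0621], [0.5996, -0.1263]] [ 0.76492168 -0.01181625 -0.09049097] -5.184750433288993 0.0019333503321659062
ring [0.58764997 0.00426916] dish [ 0.68026946 -0.00413501]
[[0.6242, 0.1296], [0.5836, 0.0735], [0.5729, -0.0623], [0.6005, -0.126]] [ 0.76521925 -0.01162922 -0.09001259] -5.157341749372562 0.0010162908678413851
ring [0.58793987 0.0043714 ] dish [ 0.68056337 -0.00398848]
ring top [0.58911175 0.0035803  0.108     ] pivot [ 0.7640367  -0.01265528  0.075     ]
top 238 254 169 187 [ 0.58831828 -0.00288708  0.108     ]
scene 303 323 211 218 [0.58265234 0.00679778 0.108     ]
```

```bash
cat >> h.py <<'E'
from scipy.spatial.transform import Rotation as Ro
PIV=np.array([.7652,-.0116]);A0=-.0900;RR=.178
def tgt(ang,along=0,up=0,tilt=45,ringz=.108,w=0):
    """tool pose: ring centre for swing ang, moved 'along' finger dir, w along ring-up dir, up along z"""
    a=A0-ang;p=np.array([np.cos(a),np.sin(a),0]);t=np.array([-np.sin(a),np.cos(a),0]);z=np.array([0,0,1.])
    c,s=np.cos(np.radians(tilt)),np.sin(np.radians(tilt))
    d=p*c-z*s;W=p*s+z*c
    R=np.c_[d,-t,np.cross(d,-t)]
    P=np.r_[PIV,0]-RR*p+z*(ringz+up)+along*d+w*W
    return P,R
def inc(P,R,cur=None):
    s=r.sense();p0,R0=(s["tcp_pos"],s["ee_rot"]) if cur is None else cur
    return np.r_[Ro.from_matrix(R0.T@R).as_rotvec(degrees=True).round(2),(R0.T@(P-p0)).round(4)]
def st():
    s=r.sense();print(round(s["time_s"],2),"j",s["joints"].round(1),"tcp",s["tcp_pos"].round(4),"F",s["wrist_force"].round(2),"g",round(s["gripper_width"],3))
E
python3 - <<'E'
from h import *
P,R=tgt(0,tilt=90);print(inc(np.array([.45,.015,.28]),R));st();print(R)
E
```

```text
[-2.073e+01  1.000e-02 -8.000e-02 -4.950e-02  4.147e-01 -3.984e-01]
0.2 j [ 78.9  22.1   0.4  -0.  -68.4 -14.8] tcp [0.2727 0.562  0.2299] F [-0.12 -0.26  0.13] g 0.998
[[ 6.09845163e-17 -8.98785492e-02 -9.95952733e-01]
 [-5.50347388e-18 -9.95952733e-01  8.98785492e-02]
 [-1.00000000e+00 -0.00000000e+00 -6.12323400e-17]]
```

{"method": "move_arm", "body": {"increments": [-2, 0, 0, -0.05, 0, 0, 0, -4, 0, 0, -0.05, 0.03, -0.03, 0, -6, 0, 0, -0.05, 0.06, -0.06, 0, -8, 0, 0, -0.05, 0.09, -0.087, 0, -10, 0, 0, -0.05, 0.12, -0.116, 0, -12, 0, 0, -0.05, 0.15, -0.145, 0, -14, 0, 0, -0.05, 0.18, -0.174, 0, -16, 0, 0, -0.05, 0.21, -0.203, 0, -18, 0, 0, -0.05, 0.24, -0.232, 0, -20, 0, 0, -0.05, 0.27, -0.261, 0, -20.7, 0, 0, -0.05, 0.3, -0.29, 0, -20.7, 0, 0, -0.05, 0.33, -0.319, 0]}}

```text
time_s: 1.2
tcp_pos: [0.4152, 0.1255, 0.2808]
ee_rot: [[0.001, -0.089, -0.996], [0.001, -0.996, 0.089], [-1.0, -0.001, -0.001]]
wrist_force: [1.2, 0.5, -0.6]
gripper_width: 0.172
```

```bash
python3 - <<'E'
from h import *
P,R=tgt(0,tilt=90);print(inc(np.array([.45,.015,.28]),R));st()
E
```

```text
[ 0.04   -0.03    0.03    0.0008  0.107  -0.0445]
1.2 j [ 38.4   0.7 -19.5  -0.  -69.7  46.4] tcp [0.4152 0.1255 0.2808] F [ 1.17  0.48 -0.61] g 0.172
```

```bash
python3 - <<'E'
from h import *
P,R=tgt(0,along=-.12,tilt=45);print(P,inc(P,R))
P,R=tgt(0,along=-.12,up=.03,tilt=45);print(P,inc(P,R))
E
```

```text
[0.50341102 0.01202483 0.19285281] [ 3.000e-02  4.497e+01  5.000e-02  8.800e-02  1.052e-01 -9.790e-02]
[0.50341102 0.01202483 0.22285281] [ 3.000e-02  4.497e+01  5.000e-02  5.800e-02  1.052e-01 -9.800e-02]
```

{"method": "move_arm", "body": {"increments": [0, 0, 0, 0, 0.02, -0.02, 0, 0, 5, 0, 0, 0.04, -0.04, 0, 0, 10, 0, 0.01, 0.06, -0.06, 0, 0, 15, 0, 0.02, 0.08, -0.08, 0, 0, 20, 0, 0.03, 0.1, -0.09, 0, 0, 25, 0, 0.04, 0.105, -0.098, 0, 0, 30, 0, 0.05, 0.105, -0.098, 0, 0, 35, 0, 0.058, 0.105, -0.098, 0, 0, 40, 0, 0.058, 0.105, -0.098, 0, 0, 45, 0, 0.058, 0.105, -0.098, 0, 0, 45, 0, 0.058, 0.105, -0.098, 0, 0, 45, 0, 0.058, 0.105, -0.098, 0]}}

```text
time_s: 2.2
tcp_pos: [0.5266, 0.0119, 0.2727]
ee_rot: [[0.642, -0.142, -0.754], [-0.127, -0.989, 0.079], [-0.756, 0.045, -0.653]]
wrist_force: [2.1, 0.2, 1.4]
gripper_width: 0.006
```

```bash
python3 - <<'E'
from h import *
st()
P,R=tgt(0,along=-.05,tilt=45);print(P,inc(P,R))
for n in("scene","top"):
    im=r.capture(n)[:,:,::-1]
    c=im[150:290,230:400] if n=="scene" else im[90:230,175:345]
    cv2.imwrite(f"pics/{n}1.png",cv2.resize(c,None,fx=4,fy=4,interpolation=cv2.INTER_CUBIC))
E
```

```text
2.2 j [  9.2  -5.3 -55.9  88.5 -13.2 -10.2] tcp [0.5266 0.0119 0.2727] F [2.13 0.17 1.43] g 0.006
[0.55270817 0.00757607 0.14335534] [-0.47    4.28   -3.97    0.1152 -0.0053  0.0644]
```

View pics/scene1.png

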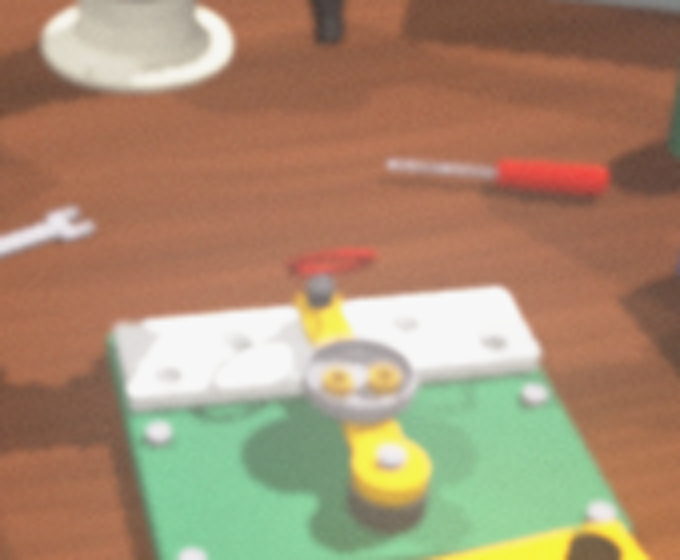

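View pics/top1.png

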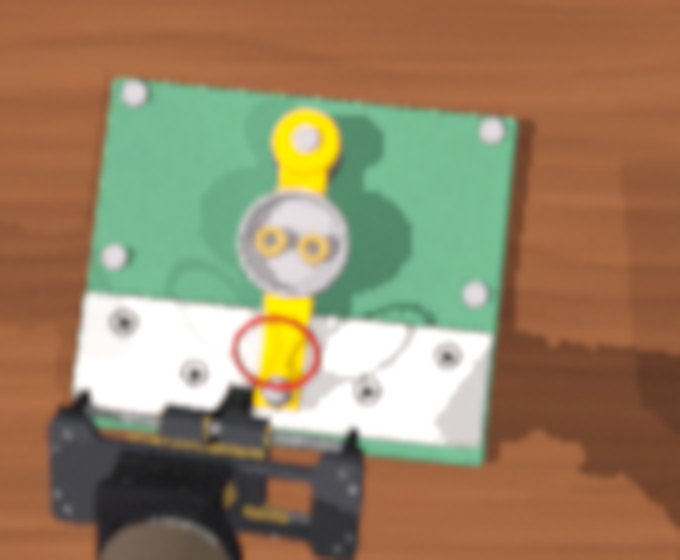

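```bash
python3 - <<'E'
from h import *
import itertools
s=r.sense();J=s["joints"];print(J.round(3).tolist(),s["tcp_pos"].round(5).tolist())
def ori(j,s4,s5,s6):
    # tool rest: x forward at pitch 0
    return Ro.from_euler('z',j[0],degrees=True)*Ro.from_euler('y',j[1]-j[2],degrees=True)*Ro.from_euler('x',s4*j[3],degrees=True)*Ro.from_euler('y',s5*j[4],degrees=True)*Ro.from_euler('x',s6*j[5],degrees=True)
for sg in itertools.product([1,-1],[1,-1],[1,-1]):
    M=ori(J,*sg).inv()*Ro.from_matrix(s["ee_rot"])
    M0=ori([78.931,22.042,.453,0,-68.411,-14.817],*sg).inv()*Ro.from_matrix([[0,-.4367,-.8996],[0,-.8996,.4367],[-1,0,0]])
    print(sg,M.as_rotvec(degrees=True).round(1),M0.as_rotvec(degrees=True).round(1))
E
```

```text
[9.185, -5.356, -55.968, 88.28, -13.19, -9.811] [0.52615, 0.01126, 0.27252]
(1, 1, 1) [113.   -0.7  -0.7] [-27.9  99.1  99.1]
(1, 1, -1) [93.3 -0.7 -0.5] [-40.4 124.7  72.5]
(1, -1, 1) [110.9 -22.   22. ] [-60.4   0.   -0. ]
(1, -1, -1) [ 91.7 -17.   24.1] [-90.   0.  -0.]
(-1, 1, 1) [-69.1  19.9  19.9] [-27.9  99.1  99.1]
(-1, 1, -1) [-88.3  23.9  16.9] [-40.4 124.7  72.5]
(-1, -1, 1) [-70.4  -0.    0. ] [-60.4   0.   -0. ]
(-1, -1, -1) [-90.  -0.  -0.] [-90.   0.  -0.]
```

```bash
cat > kin.py <<'E'
from h import *
from scipy.optimize import least_squares
def rot(j):
    e=lambda a,v:Ro.from_euler(a,v,degrees=True)
    R1=e('z',j[0]);R3=R1*e('y',j[1]-j[2]);R6=R3*e('x',-j[3])*e('y',-j[4])*e('x',-j[5])*e('x',-90)
    return R1,R1*e('y',j[1]),R3,R6
def fk(j,p):
    r0,lat,z0,L2,L3,e3,L6=p
    R1,R2,R3,R6=rot(j)
    return R1.apply([r0,lat,z0])+R2.apply([0,0,L2])+R3.apply([L3,0,e3])+R6.apply([L6,0,0]),R6
D=[([78.9306,22.0846,.3875,-.023,-68.411,-14.817],[.27263,.56183,.22959]),
([38.4,.7,-19.5,0,-69.7,46.4],[.4152,.1255,.2808]),
([9.185,-5.356,-55.968,88.28,-13.19,-9.811],[.52615,.01126,.27252])]
def fit(D):
    f=lambda p:np.r_[np.concatenate([fk(j,p)[0]-x for j,x in D])*1000,(np.array(p)-[.0,-.16,.33,.4,.4,0,.25])*.5]
    return least_squares(f,[.0,-.16,.33,.4,.4,0,.25])
if __name__=="__main__":
    s=fit(D);print(s.x.round(4),s.fun.round(2))
    st()
E
python3 kin.py
```

```text
[ 0.7707 -0.1589 -1.3     0.5094 -0.5898  0.5168 -0.3713] [ -0.21   2.42  11.99  -2.03  -0.77 -11.44  -0.05  -1.35  -0.55   0.39
   0.    -0.82   0.05  -0.49   0.26  -0.31]
2.3 j [  9.2  -5.4 -56.   88.3 -13.2  -9.8] tcp [0.5261 0.0113 0.2725] F [ 0.09 -1.41  0.6 ] g 0.005
```

{"method": "move_arm", "body": {"increments": [0, 2, -2, 0.02, 0, 0.02, 0, 0, 4, -4, 0.04, 0, 0.03, 0, 0, 4, -4, 0.06, -0.005, 0.05, 0, 0, 4, -4, 0.06, -0.005, 0.05, 0, 0, 4, -4, 0.06, -0.005, 0.05, 0]}}

```text
time_s: 2.72
tcp_pos: [0.5223, 0.0552, 0.2525]
ee_rot: [[0.661, -0.13, -0.739], [-0.112, -0.991, 0.074], [-0.742, 0.034, -0.67]]
wrist_force: [-0.2, 0.3, -0.2]
gripper_width: 0.002
```

```bash
python3 - <<'E'
from kin import *
s=r.sense();print((s["joints"].round(3).tolist(),s["tcp_pos"].round(5).tolist()))
P,R=tgt(0,along=-.05,tilt=45);print(P,inc(P,R));print(s["ee_rot"].round(3))
E
```

```text
([2.634, -3.996, -56.796, 117.418, -9.208, -33.979], [0.52229, 0.05525, 0.25254])
[0.55270817 0.00757607 0.14335534] [-0.34    2.95   -2.98    0.1064  0.0396  0.0471]
[[ 0.661 -0.13  -0.739]
 [-0.112 -0.991  0.074]
 [-0.742  0.034 -0.67 ]]
```

```bash
cat >> kin.py <<'E'
E
python3 - <<'E'
from kin import *
D.append(([2.634, -3.996, -56.796, 117.418, -9.208, -33.979], [0.52229, 0.05525, 0.25254]))
D[0]=([78.931,22.042,.453,0,-68.411,-14.817],[.273,.562,.231])
for pr in (.5,.05,.005):
    x0=np.array([.0,-.16,.33,.4,.4,0,.25])
    f=lambda p:np.r_[np.concatenate([fk(j,p)[0]-x for j,x in D])*1000,(p-x0)*pr*20]
    s=least_squares(f,x0);print(s.x.round(4),s.fun.round(2)[:12])
E
```

```text
[ 0.8781 -0.1398 -1.5887  0.4961 -0.7356  0.6106 -0.5347] [-19.67   4.84  13.25 -11.98  15.71 -11.72 -20.44  52.45  -6.65  14.73
 -94.45   5.31]
[ 0.8918 -0.1414 -1.6303  0.4995 -0.7565  0.6246 -0.5523] [-17.95   5.17  13.11 -11.86  13.74 -11.95 -20.69  54.82  -6.47  15.11
 -93.56   5.31]
[ 0.8919 -0.1414 -1.6307  0.4995 -0.7567  0.6247 -0.5524] [-17.93   5.18  13.11 -11.85  13.72 -11.95 -20.69  54.84  -6.47  15.11
 -93.55   5.31]
```

```bash
python3 - <<'E'
s=open('kin.py').read()
s=s.replace("+R3.apply([L3,0,e3])+","+R3.apply([L3,0,e3])+(R3*Ro.from_euler('x',-j[3],degrees=True)).apply([0,off,0])+").replace("r0,lat,z0,L2,L3,e3,L6=p","r0,lat,z0,L2,L3,e3,L6,off=p")
open('kin.py','w').write(s)
E
python3 - <<'E'
from kin import *
D.append(([2.634, -3.996, -56.796, 117.418, -9.208, -33.979], [0.52229, 0.05525, 0.25254]))
x0=np.array([.0,0,.19,.41,.43,0,.3,-.16])
for pr in (.5,.05,.005):
    f=lambda p:np.r_[np.concatenate([fk(j,p)[0]-x for j,x in D])*1000,(p-x0)*pr*20]
    s=least_squares(f,x0);print(s.x.round(4),s.fun.round(2)[:12])
E
```

```text
[ 0.0006  0.      0.1617  0.5642  0.4216 -0.0007  0.2986 -0.1597] [-0.14 -0.07 -0.25  0.15 -0.04  0.24  0.    0.01 -0.02 -0.   -0.01  0.02]
[ 1.000e-03 -0.000e+00  1.604e-01  5.645e-01  4.209e-01 -3.000e-04
  2.982e-01 -1.597e-01] [-0.13 -0.03 -0.25  0.12 -0.08  0.24 -0.01  0.05 -0.02  0.01 -0.04  0.03]
[ 1.000e-03 -0.000e+00  1.604e-01  5.645e-01  4.209e-01 -3.000e-04
  2.982e-01 -1.597e-01] [-0.13 -0.03 -0.25  0.12 -0.08  0.24 -0.01  0.05 -0.02  0.01 -0.04  0.03]
```

```bash
cat >> kin.py <<'E'
KP=np.array([.0006,0,.1612,.5643,.4213,-.0005,.2984,-.1597])
LO=np.array([-179.83,-69.29,-61.27,-181.25,-171.15,-177.46]);HI=np.array([179.83,118.12,80.66,117.63,-9.14,177.46])
def ik(P,R,q0,m=1.0):
    R=Ro.from_matrix(R)
    def f(q):
        x,Rq=fk(q,KP);return np.r_[(x-P)*10,(R.inv()*Rq).as_rotvec()*3]
    q0=np.clip(q0,LO+m+.1,HI-m-.1)
    s=least_squares(f,q0,bounds=(LO+m,HI-m),x_scale=30.);return s.x,np.abs(s.fun).max()
E
cat > b.py <<'E'
from kin import *
rng=np.random.default_rng(0)
flip=np.diag([1,-1,-1.])
for tilt in(45,55):
  for fl in(0,1):
    sols=[]
    P,R=tgt(0,along=.015,tilt=tilt)
    if fl:R=R@flip
    for k in range(50):
        q,e=ik(P,R,np.array([rng.uniform(-40,60),rng.uniform(-30,60),rng.uniform(-60,10),rng.uniform(-180,117),rng.uniform(-100,-10),rng.uniform(-170,170)]))
        if e<1e-3 and not any(np.abs(q-s).max()<2 for s in sols):
            sols.append(q)
            out=[]
            qq=q
            for a in(-.09,-.18,-.27,-.349,-.36):
                P2,R2=tgt(a,along=.015,tilt=tilt);R2=R2@flip if fl else R2
                qn,e2=ik(P2,R2,qq);out.append((round(e2,3),np.abs(qn-qq).max().round(0)));qq=qn
            qs=q;o2=[]
            for al in(-.02,-.06,-.1,-.14):
                P2,R2=tgt(0,along=al,tilt=tilt);R2=R2@flip if fl else R2
                qn,e2=ik(P2,R2,qs);o2.append((round(e2,3),np.abs(qn-qs).max().round(0)));qs=qn
            print(tilt,fl,q.round(0),"swing",[tuple(map(float,o)) for o in out],qq.round(0),"back",[tuple(map(float,o)) for o in o2],qs.round(0))
E
python3 b.py
cat > c.py <<'E'
from kin import *
s=r.sense();x,R=fk(s["joints"],KP);print(x-s["tcp_pos"],(Ro.from_matrix(s["ee_rot"]).inv()*R).magnitude())
rng=np.random.default_rng(0)
def rnd():return np.array([rng.uniform(-40,60),rng.uniform(-30,60),rng.uniform(-60,10),rng.uniform(-180,117),rng.uniform(-100,-10),rng.uniform(-170,170)])
for sw in(0,-.349):
 for tilt in(35,45,55,65,75,90):
  for yaw in(-40,-20,0,20,40):
    P,R=tgt(sw,along=.0,tilt=tilt);Rz=Ro.from_euler('z',yaw,degrees=True).as_matrix();R=Rz@R;P=P+R[:,0]*.015
    b=min((ik(P,R,rnd()) for k in range(8)),key=lambda t:t[1]);print(sw,tilt,yaw,b[0].round(0),round(b[1],3))
E
python3 c.py
```

```text
[-1.68203958e-04 -4.50181401e-05  8.97416514e-05] 8.340242389225789e-17
0 35 -40 [ 13.  26. -56. 117. -51. -81.] 0.003
0 35 -20 [ -17.   23.  -52. -180.  -40.  -95.] 0.343
0 35 0 [ -20.   23.  -44. -157.  -33. -101.] 0.0
0 35 20 [ -17.   21.  -28. -109.  -27. -139.] 0.0
0 35 40 [ -16.   24.  -21.  -85.  -40. -151.] 0.0
0 45 -40 [ 12.  23. -53. 109. -39. -71.] 0.0
0 45 -20 [ -17.   19.  -46. -180.  -20.  -96.] 0.31
0 45 0 [ -15.   19.  -33. -142.  -10. -120.] 0.055
0 45 20 [  2.  18. -24. -67. -10. 166.] 0.011
0 45 40 [  -6.   21.  -19.  -66.  -30. -176.] 0.0
0 55 -40 [ 13.  21. -50.  92. -29. -56.] 0.0
0 55 -20 [  2.  18. -51. 117. -18. -51.] 0.123
0 55 0 [ -14.   20.  -42. -180.  -10.  -82.] 0.3
0 55 20 [ 12.  18. -28. -27. -10. 119.] 0.145
0 55 40 [  4.  20. -20. -43. -26. 156.] 0.0
0 65 -40 [ 19.  21. -44.  61. -26. -30.] 0.0
0 65 -20 [  7.  18. -50.  89. -13. -28.] 0.0
0 65 0 [ 15.  18. -44.  45. -10.  26.] 0.16
0 65 20 [ 17.  19. -34.   3. -12.  85.] 0.0
0 65 40 [ 10.  20. -21. -23. -27. 133.] 0.0
0 75 -40 [ 21.  23. -32.  26. -32.   2.] 0.0
0 75 -20 [ 20.  21. -33.  24. -27.  2
[... 1217 characters left out ...]
25.] 0.024
-0.349 65 -20 [ 10.  19. -40.  29. -10.  47.] 0.116
-0.349 65 0 [  9.  20. -28.  -9. -18. 104.] 0.0
-0.349 65 20 [  2.  22. -18. -26. -32. 142.] 0.0
-0.349 65 40 [ -2.  24. -11. -30. -44. 167.] 0.0
-0.349 75 -40 [ 14.  22. -32.  21. -26.  33.] 0.0
-0.349 75 -20 [ 12.  21. -29.  10. -26.  64.] 0.0
-0.349 75 0 [  9.  22. -23.  -3. -30.  98.] 0.0
-0.349 75 20 [  6.  23. -18. -12. -37. 127.] 0.0
-0.349 75 40 [  4.  25. -13. -17. -44. 152.] 0.0
-0.349 90 -40 [ 10.  27. -14.   0. -50.  55.] 0.0
-0.349 90 -20 [ 10.  27. -14.   0. -50.  75.] 0.0
-0.349 90 0 [ 10.  27. -14.   0. -50.  95.] 0.0
-0.349 90 20 [ 10.  27. -14.  -0. -50. 115.] 0.0
-0.349 90 40 [ 10.  27. -14.  -0. -50. 135.] 0.0
```

```bash
cat >> kin.py <<'E'
def Rt(tilt,head):  # flipped version: y=+left; head = world heading deg
    h=np.radians(head);p=np.array([np.cos(h),np.sin(h),0]);t=np.array([-np.sin(h),np.cos(h),0]);z=np.array([0,0,1.])
    c,s=np.cos(np.radians(tilt)),np.sin(np.radians(tilt));d=p*c-z*s
    return np.c_[d,t,np.cross(d,t)]
def ringc(sw,lift=0):
    a=A0-sw;return np.array([PIV[0]-RR*np.cos(a),PIV[1]-RR*np.sin(a),.108+lift])
def path(wps,q,n=10,show=True):
    """wps: list of (P,tilt,head)"""
    prev=None
    for w in wps:
        mx=0;em=0
        for k in ([1] if prev is None else np.linspace(0,1,n+1)[1:]):
            P,t,h=(w if prev is None else [np.array(a)+(np.array(b)-np.array(a))*k for a,b in zip(prev,w)])
            qn,e=ik(np.array(P),Rt(t,h),q,m=.3);mx=max(mx,np.abs(qn-q).max());em=max(em,e);q=qn
        if show:print(np.round(w[0],3),w[1],w[2],"->",q.round(0),"maxstep",mx.round(1),"err",round(em,4))
        prev=w
    return q
E
cat > d.py <<'E'
from kin import *
c0,c1=ringc(0),ringc(-.349)
for tilt,h0,h1 in((35,-5,15),(35,5,15),(35,15,15),(40,10,15),(40,15,20),(40,20,20),(45,25,25)):
    d0=Rt(tilt,h0)[:,0];d1=Rt(tilt,h1)[:,0]
    print("==",tilt,h0,h1)
    B=np.array([.47,.02,.28])
    path([(B,90,35),(B,60,35),(c0-.1*d0+[0,0,.02],tilt,35),(c0-.1*d0,tilt,h0),(c0+.017*d0,tilt,h0),(c0+.017*d0+[.01,0,.03],tilt,h0),
      (c1+.017*d1+[.01,0,.03],tilt,h1),(c1+.017*d1,tilt,h1),(c1-.1*d1,tilt,h1)],np.array([16,10,-30,0,-49,-70.]))
E
python3 d.py
```

```text
== 35 -5 15
[0.47 0.02 0.28] 90 35 -> [ 22.   5. -15.   0. -70. -77.] maxstep 20.9 err 0.0
[0.47 0.02 0.28] 60 35 -> [ 15.  -6. -27. -15. -42. -62.] maxstep 2.9 err 0.0
[0.506 0.012 0.185] 35 35 -> [-15.   7. -27. -74. -41.  14.] maxstep 9.4 err 0.0
[0.506 0.012 0.165] 35 -5 -> [ -19.    4.  -44. -137.  -17.   56.] maxstep 17.2 err 0.0
[0.602 0.003 0.098] 35 -5 -> [ -20.   23.  -44. -157.  -33.   79.] maxstep 4.6 err 0.0
[0.612 0.003 0.128] 35 -5 -> [ -19.   19.  -39. -152.  -25.   72.] maxstep 0.8 err 0.0
[ 0.617 -0.054  0.128] 35 15 -> [-18.  19. -22. -92. -26.  22.] maxstep 8.8 err 0.0
[ 0.607 -0.054  0.098] 35 15 -> [ -22.   22.  -25. -100.  -30.   34.] maxstep 1.2 err 0.0
[ 0.514 -0.078  0.165] 35 15 -> [-24.   8. -30. -83. -31.  17.] maxstep 2.0 err 0.0
== 35 5 15
[0.47 0.02 0.28] 90 35 -> [ 22.   5. -15.   0. -70. -77.] maxstep 20.9 err 0.0
[0.47 0.02 0.28] 60 35 -> [ 15.  -6. -27. -15. -42. -62.] maxstep 2.9 err 0.0
[ 0.506 -0.003  0.185] 35 35 -> [-17.   7. -27. -74. -43.  15.] maxstep 9.2 err 0.0
[ 0.506 -0.003  0.165] 35 5 -> [ -12.    3.  -36. -102.  -14.   22.] maxstep 5
[... 3519 characters left out ...]
15.   0. -70. -77.] maxstep 20.9 err 0.0
[0.47 0.02 0.28] 60 35 -> [ 15.  -6. -27. -15. -42. -62.] maxstep 2.9 err 0.0
[ 0.524 -0.025  0.199] 45 35 -> [ -8.   6. -23. -52. -37. -11.] maxstep 5.7 err 0.0
[ 0.524 -0.025  0.179] 45 25 -> [ -3.   5. -28. -52. -25. -20.] maxstep 1.3 err 0.0
[0.599 0.009 0.096] 45 25 -> [ -3.  19. -21. -68. -21.  -3.] maxstep 1.8 err 0.0
[0.609 0.009 0.126] 45 25 -> [  0.  17. -20. -59. -20. -14.] maxstep 1.2 err 0.0
[ 0.614 -0.052  0.126] 45 25 -> [ -8.  18. -18. -60. -27.  -8.] maxstep 0.9 err 0.0
[ 0.604 -0.052  0.096] 45 25 -> [-11.  21. -19. -67. -27.   1.] maxstep 1.0 err 0.0
[ 0.529 -0.087  0.179] 45 25 -> [-13.   8. -24. -54. -33. -11.] maxstep 1.3 err 0.0
```

```bash
python3 - <<'E'
from kin import *
st()
def Ru(t,h):return Rt(t,h)@np.diag([1,-1,-1])
print(inc(np.array([.47,.02,.29]),Ru(90,-5)))
E
```

```text
2.72 j [  2.6  -4.  -56.8 117.4  -9.2 -34. ] tcp [0.5223 0.0552 0.2525] F [-0.23  0.31 -0.21] g 0.002
[-1.640e+00 -4.203e+01 -2.740e+00 -5.840e-02  4.300e-02  1.090e-02]
```

{"method": "move_arm", "body": {"increments": [0, -4, 0, -0.005, 0, 0, 0, 0, -8, 0, -0.01, 0.005, 0, 0, 0, -12, 0, -0.015, 0.01, 0, 0, 0, -16, -0.5, -0.02, 0.015, 0, 0, 0, -20, -1, -0.025, 0.02, 0, 0, -1, -24, -1, -0.03, 0.025, 0.005, 0, -1, -28, -1, -0.04, 0.03, 0.01, 0, -1, -32, -2, -0.05, 0.035, 0.01, 0, -1.6, -36, -2, -0.058, 0.04, 0.01, 0, -1.6, -40, -2.7, -0.058, 0.043, 0.01, 0, -1.6, -42, -2.7, -0.058, 0.043, 0.01, 0, -1.6, -42, -2.7, -0.058, 0.043, 0.01, 0]}}

```text
time_s: 3.72
tcp_pos: [0.4707, 0.0231, 0.2928]
ee_rot: [[0.031, -0.084, -0.996], [0.001, -0.996, 0.084], [-1.0, -0.004, -0.031]]
wrist_force: [0.5, -0.1, 0.3]
gripper_width: 0.006
```

```bash
python3 - <<'E'
from kin import *
st();print(inc(np.array([.47,.02,.29]),Rt(90,-5)@np.diag([1,-1,-1])))
E
```

```text
3.72 j [ 23.1   3.4 -15.3   0.7 -69.6  61.9] tcp [0.4707 0.0231 0.2928] F [ 0.48 -0.13  0.33] g 0.006
[ 2.00e-01 -1.78e+00  2.40e-01  2.70e-03  3.10e-03  5.00e-04]
```

{"method": "move_arm", "body": {"increments": [7, -1.8, 0, 0, 0, 0, 0, 14, -1.8, 0, 0, 0, 0, 0, 21, -1.8, 0, 0, 0, 0, 0, 28, -1.8, 0, 0, 0, 0, 0, 35, -1.8, 0, 0, 0, 0, 0, 42, -1.8, 0, 0, 0, 0, 0, 49, -1.8, 0, 0, 0, 0, 0, 56, -1.8, 0, 0, 0, 0, 0, 63, -1.8, 0, 0, 0, 0, 0, 70, -1.8, 0, 0, 0, 0, 0, 70, -1.8, 0, 0, 0, 0, 0]}}

```text
time_s: 4.63
tcp_pos: [0.4704, 0.0214, 0.2905]
ee_rot: [[0.01, -0.967, -0.256], [0.015, -0.256, 0.967], [-1.0, -0.013, 0.012]]
wrist_force: [-0.1, 0.6, 0.3]
gripper_width: 0.005
```

{"method": "move_arm", "body": {"increments": [7, 0, 0, 0, 0, 0, 0, 14, 0, 0, 0, 0, 0, 0, 21, 0, 0, 0, 0, 0, 0, 28, 0, 0, 0, 0, 0, 0, 35, 0, 0, 0, 0, 0, 0, 42, 0, 0, 0, 0, 0, 0, 49, 0, 0, 0, 0, 0, 0, 56, 0, 0, 0, 0, 0, 0, 63, 0, 0, 0, 0, 0, 0, 69, 0, 0, 0, 0, 0, 0, 69, 0, 0, 0, 0, 0, 0]}}

```text
time_s: 5.55
tcp_pos: [0.4706, 0.021, 0.2905]
ee_rot: [[0.01, -0.587, 0.81], [0.014, 0.81, 0.587], [-1.0, 0.005, 0.017]]
wrist_force: [0.1, -0.2, -0.1]
gripper_width: 0.005
```

```bash
python3 - <<'E'
from kin import *
st();print(inc(np.array([.47,.02,.28]),Rt(60,35)))
E
```

```text
5.55 j [ 22.    4.1 -14.4  -0.6 -70.7 -75.9] tcp [0.4706 0.021  0.2905] F [ 0.12 -0.17 -0.09] g 0.005
[ 8.300e-01 -2.905e+01 -5.600e-01  1.050e-02 -5.000e-04 -1.200e-03]
```

{"method": "move_arm", "body": {"increments": [0, -4, 0, 0, 0, 0, 0, 0, -8, 0, 0, 0, 0, 0, 0.5, -12, 0, 0, 0, 0, 0, 0.5, -16, 0, 0.005, 0, 0, 0, 0.8, -20, 0, 0.01, 0, 0, 0, 0.8, -24, -0.5, 0.01, 0, 0, 0, 0.8, -29, -0.5, 0.01, 0, 0, 0, 0.8, -29, -0.5, 0.01, 0, 0, 0]}}

```text
time_s: 6.22
tcp_pos: [0.4686, 0.02, 0.2796]
ee_rot: [[0.41, -0.574, 0.709], [0.287, 0.819, 0.497], [-0.866, -0.001, 0.5]]
wrist_force: [0.5, 0.9, 0.9]
gripper_width: 0.005
```

```bash
python3 - <<'E'
from kin import *
st();d=Rt(35,10)[:,0]
print(ringc(0)-.1*d);print(inc(ringc(0)-.1*d+[0,0,.03],Rt(35,35)))
E
```

```text
6.22 j [ 15.3  -6.6 -26.9 -14.5 -42.1 -61.9] tcp [0.4686 0.02   0.2796] F [0.48 0.88 0.85] g 0.005
[ 0.50724969 -0.00982604  0.16535764]
[ 6.000e-02 -2.499e+01  1.000e-02  8.030e-02 -4.650e-02 -2.960e-02]
```

{"method": "move_arm", "body": {"increments": [0, -2.5, 0, 0.008, -0.005, -0.003, 0, 0, -5, 0, 0.016, -0.01, -0.006, 0, 0, -7.5, 0, 0.024, -0.014, -0.009, 0, 0, -10, 0, 0.032, -0.018, -0.012, 0, 0, -12.5, 0, 0.04, -0.023, -0.015, 0, 0, -15, 0, 0.048, -0.028, -0.018, 0, 0, -17.5, 0, 0.056, -0.032, -0.021, 0, 0, -20, 0, 0.064, -0.037, -0.024, 0, 0, -22.5, 0, 0.072, -0.042, -0.027, 0, 0, -25, 0, 0.08, -0.046, -0.03, 0, 0, -25, 0, 0.08, -0.046, -0.03, 0, 0, -25, 0, 0.08, -0.046, -0.03, 0]}}

```text
time_s: 7.22
tcp_pos: [0.5088, -0.0107, 0.1954]
ee_rot: [[0.671, -0.571, 0.473], [0.466, 0.821, 0.33], [-0.577, -0.0, 0.817]]
wrist_force: [0.4, -0.1, 0.1]
gripper_width: 0.005
```

```bash
python3 - <<'E'
from kin import *
st();d=Rt(35,10)[:,0]
print(inc(ringc(0)-.1*d,Rt(35,10)))
E
```

```text
7.22 j [-17.3   6.6 -25.9 -71.4 -42.9  11.9] tcp [ 0.5088 -0.0107  0.1954] F [ 0.39 -0.15  0.09] g 0.005
[ 1.430e+01 -2.200e-01 -2.029e+01  1.670e-02  1.600e-03 -2.500e-02]
```

The arm is in the planned branch now. Next I turn the heading to 10° at the standoff.

{"method": "move_arm", "body": {"increments": [2, 0, -2.8, 0.002, 0, -0.003, 0, 4, 0, -5.6, 0.004, 0, -0.006, 0, 6, 0, -8.4, 0.007, 0, -0.01, 0, 8, 0, -11.2, 0.009, 0.001, -0.014, 0, 10, 0, -14.1, 0.012, 0.001, -0.018, 0, 12, -0.1, -17, 0.014, 0.001, -0.021, 0, 14.3, -0.2, -20.3, 0.017, 0.002, -0.025, 0, 14.3, -0.2, -20.3, 0.017, 0.002, -0.025, 0, 14.3, -0.2, -20.3, 0.017, 0.002, -0.025, 0]}}

```text
time_s: 7.97
tcp_pos: [0.5073, -0.0074, 0.1672]
ee_rot: [[0.808, -0.178, 0.561], [0.146, 0.984, 0.102], [-0.571, -0.001, 0.821]]
wrist_force: [-0.8, -0.1, 0.1]
gripper_width: 0.005
```

```bash
python3 - <<'E'
from kin import *
st();d=Rt(35,10)[:,0]
for al in(-.04,-.01,.015):print(inc(ringc(0)+al*d,Rt(35,10)))
for n in("scene","top"):
    im=r.capture(n)[:,:,::-1]
    c=im[170:280,250:400] if n=="scene" else im[110:220,185:335]
    cv2.imwrite(f"pics/{n}2.png",cv2.resize(c,None,fx=5,fy=5,interpolation=cv2.INTER_CUBIC))
E
```

```text
7.97 j [-13.    3.9 -34.4 -93.7 -18.9  17.7] tcp [ 0.5073 -0.0074  0.1672] F [-0.84 -0.12  0.09] g 0.005
[ 0.19    0.21   -0.17    0.0607 -0.0026 -0.002 ]
[ 0.19    0.21   -0.17    0.0907 -0.0026 -0.0021]
[ 0.19    0.21   -0.17    0.1157 -0.0027 -0.0022]
```

View pics/scene2.png

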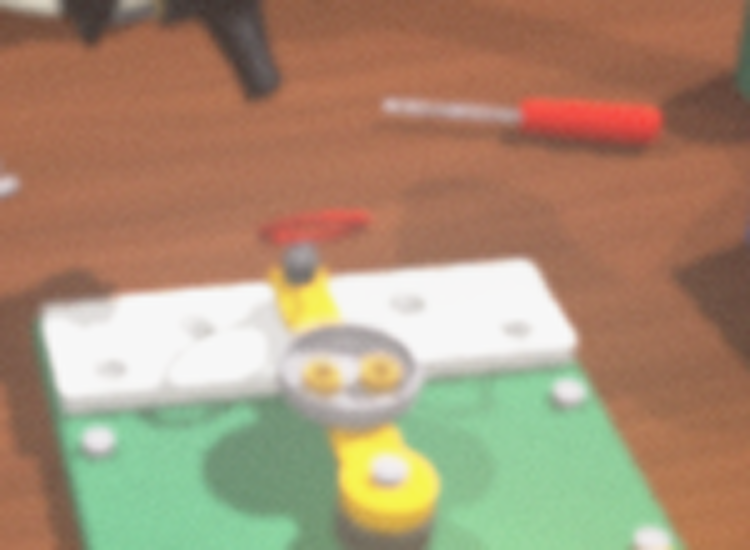

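View pics/top2.png

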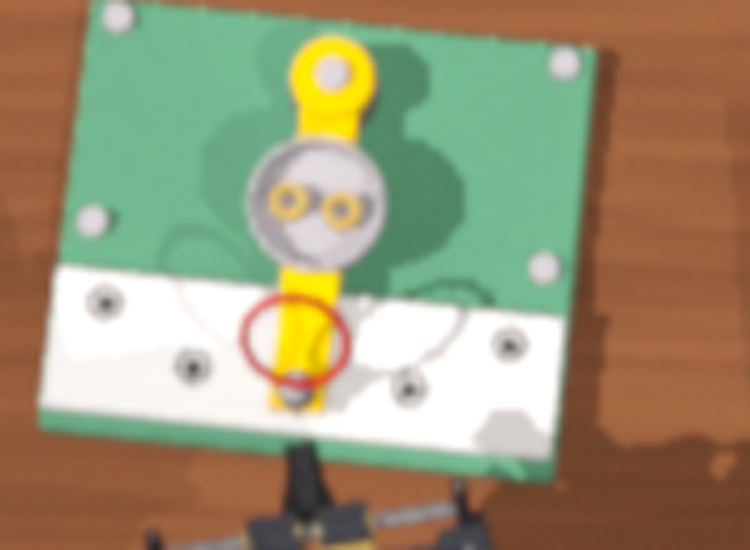

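The top view shows the closed fingers pointing at the ring, tip at (302,445) and ring centre at (297,341). Now I insert.

{"method": "move_arm", "body": {"increments": [0.2, 0.2, -0.2, 0.015, -0.003, -0.002, 0, 0.2, 0.2, -0.2, 0.03, -0.003, -0.002, 0, 0.2, 0.2, -0.2, 0.045, -0.003, -0.002, 0, 0.2, 0.2, -0.2, 0.06, -0.003, -0.002, 0, 0.2, 0.2, -0.2, 0.07, -0.003, -0.002, 0, 0.2, 0.2, -0.2, 0.08, -0.003, -0.002, 0, 0.2, 0.2, -0.2, 0.088, -0.003, -0.002, 0, 0.2, 0.2, -0.2, 0.095, -0.003, -0.002, 0, 0.2, 0.2, -0.2, 0.1, -0.003, -0.002, 0, 0.2, 0.2, -0.2, 0.1, -0.003, -0.002, 0]}}

```text
time_s: 8.9
tcp_pos: [0.5881, 0.0025, 0.1068]
ee_rot: [[0.806, -0.169, 0.567], [0.139, 0.986, 0.096], [-0.575, 0.002, 0.818]]
wrist_force: [-0.2, 0.6, 1.0]
gripper_width: 0.004
```

```bash
python3 - <<'E'
from kin import *
st();d=Rt(35,10)[:,0]
print(inc(ringc(0)+.017*d,Rt(35,10)))
for n in("scene","top"):
    im=r.capture(n)[:,:,::-1]
    c=im[170:280,250:400] if n=="scene" else im[110:220,185:335]
    cv2.imwrite(f"pics/{n}3.png",cv2.resize(c,None,fx=5,fy=5,interpolation=cv2.INTER_CUBIC))
E
```

```text
8.9 j [ -18.2   19.   -31.4 -116.5  -25.4   45.7] tcp [0.5881 0.0025 0.1068] F [-0.25  0.59  0.98] g 0.004
[-0.23   -0.08    0.16    0.0164  0.002   0.001 ]
```

View pics/scene3.png

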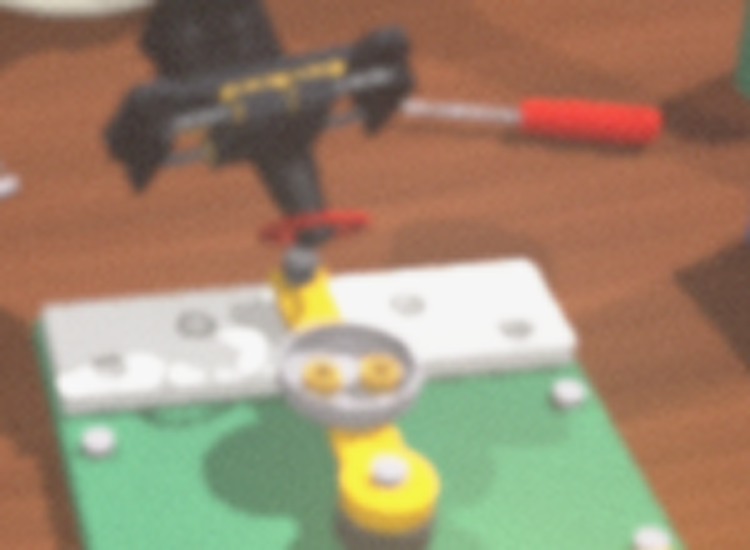

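View pics/top3.png

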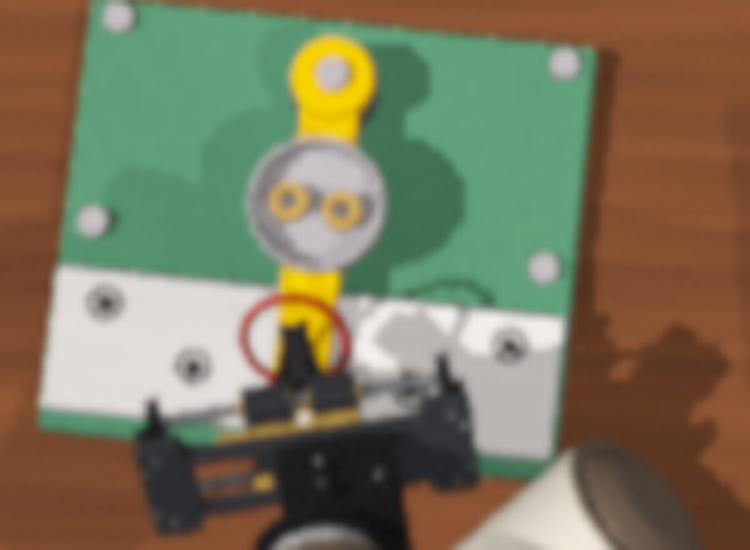

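{"method": "move_arm", "body": {"increments": [0, 0, 0, 0.005, 0.002, 0, 0, 0, 0, 0, 0.01, 0.002, 0, 0, 0, 0, 0, 0.015, 0.002, 0, 0, 0, 0, 0, 0.018, 0.002, 0, 0, 0, 0, 0, 0.018, 0.002, 0.004, 0, 0, 0, 0, 0.018, 0.002, 0.008, 0, 0, 0, 0, 0.018, 0.002, 0.012, 0, 0, 0, 0, 0.018, 0.002, 0.014, 0, 0, 0, 0, 0.018, 0.002, 0.014, 0]}}

```text
time_s: 9.75
tcp_pos: [0.6098, 0.0086, 0.1086]
ee_rot: [[0.807, -0.169, 0.566], [0.139, 0.986, 0.096], [-0.574, 0.001, 0.819]]
wrist_force: [-0.8, -0.3, -0.9]
gripper_width: 0.007
```

```bash
python3 - <<'E'
from kin import *
st();d=Rt(35,10)[:,0]
s=r.sense();print((s["ee_rot"].T@(s["tcp_pos"]-ringc(0))).round(4),s["ee_rot"][2].round(3))
for n in("scene","top"):
    im=r.capture(n)[:,:,::-1]
    c=im[180:250,270:360] if n=="scene" else im[140:210,195:285]
    cv2.imwrite(f"pics/{n}4.png",cv2.resize(c,None,fx=7,fy=7,interpolation=cv2.INTER_CUBIC))
E
```

```text
9.75 j [ -16.    20.   -28.7 -116.1  -23.4   43.5] tcp [0.6098 0.0086 0.1086] F [-0.8  -0.34 -0.92] g 0.007
[0.0179 0.0005 0.0133] [-0.574  0.001  0.819]
```

View pics/scene4.png

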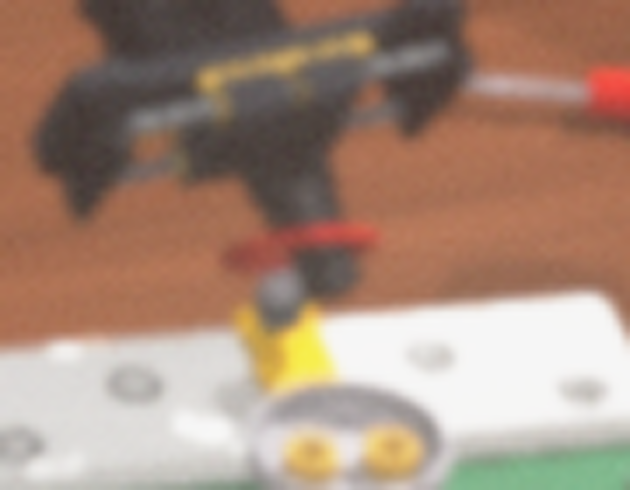

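View pics/top4.png

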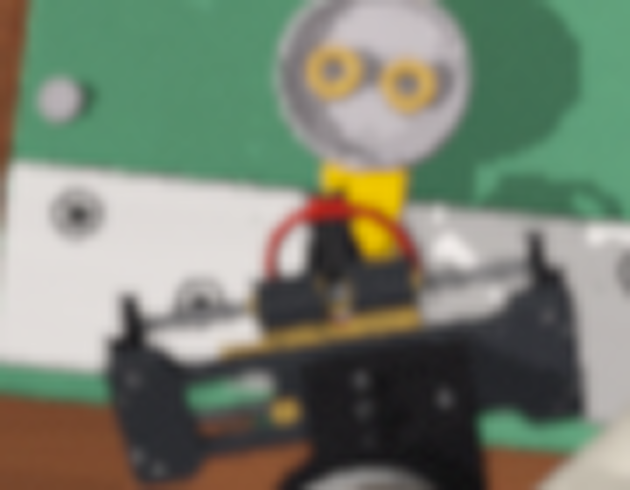

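The finger is through the ring with its tip just past the upper bar (top4, 330,210). Now I lift straight up 12 mm.

{"method": "move_arm", "body": {"increments": [0, 0, 0, -0.0009, 0, 0.0012, 0, 0, 0, 0, -0.0017, 0, 0.0025, 0, 0, 0, 0, -0.0026, 0, 0.0037, 0, 0, 0, 0, -0.0034, 0, 0.0049, 0, 0, 0, 0, -0.0043, 0, 0.0061, 0, 0, 0, 0, -0.0052, 0, 0.0074, 0, 0, 0, 0, -0.006, 0, 0.0086, 0, 0, 0, 0, -0.0069, 0, 0.0098, 0, 0, 0, 0, -0.0069, 0, 0.0098, 0]}}

```text
time_s: 10.6
tcp_pos: [0.6085, 0.0086, 0.1198]
ee_rot: [[0.806, -0.169, 0.568], [0.139, 0.986, 0.096], [-0.576, 0.001, 0.817]]
wrist_force: [-2.9, -0.4, -6.7]
gripper_width: 0.008
```

{"method": "move_arm", "body": {"increments": [0, 0, 0, -0.0009, 0, 0.0012, 0, 0, 0, 0, -0.0017, 0, 0.0025, 0, 0, 0, 0, -0.0026, 0, 0.0037, 0, 0, 0, 0, -0.0034, 0, 0.0049, 0, 0, 0, 0, -0.0043, 0, 0.0061, 0, 0, 0, 0, -0.0052, 0, 0.0074, 0, 0, 0, 0, -0.006, 0, 0.0086, 0, 0, 0, 0, -0.006, 0, 0.0086, 0]}}

```text
time_s: 11.27
tcp_pos: [0.6088, 0.0086, 0.1305]
ee_rot: [[0.806, -0.169, 0.568], [0.139, 0.986, 0.096], [-0.576, 0.002, 0.818]]
wrist_force: [-4.3, -0.2, -9.8]
gripper_width: 0.006
```

```bash
python3 - <<'E'
from kin import *
st()
im=r.capture("scene")[:,:,::-1]
cv2.imwrite("pics/scene5.png",cv2.resize(im[180:250,270:360],None,fx=7,fy=7,interpolation=cv2.INTER_CUBIC))
im=r.capture("top")[:,:,::-1]
cv2.imwrite("pics/top5.png",cv2.resize(im[140:210,195:285],None,fx=7,fy=7,interpolation=cv2.INTER_CUBIC))
E
```

```text
11.27 j [ -12.4   16.7  -26.3 -107.2  -18.9   31.2] tcp [0.6088 0.0086 0.1305] F [-4.31 -0.2  -9.82] g 0.006
```

View pics/scene5.png

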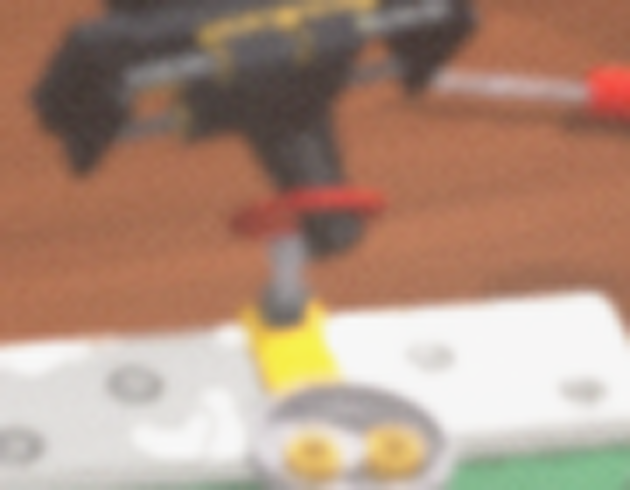

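View pics/top5.png

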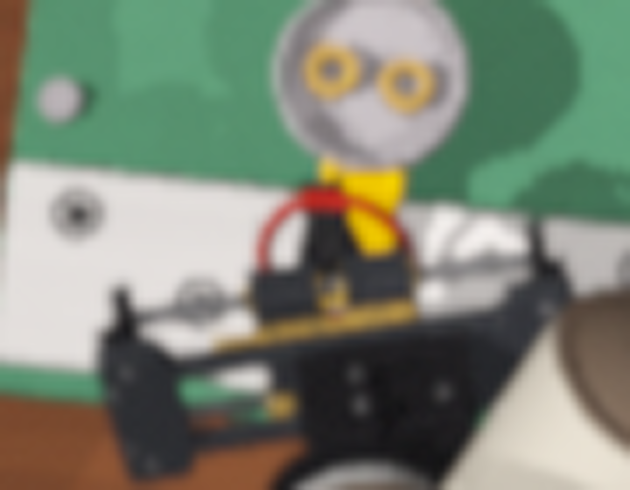

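Pin is lifted about 19 mm (Fz 9.8 N, stem visible under the ring in scene5 at 288,265), with the arm still at about the middle hole. I'll work out a co-rotating swing.

```bash
cat >> kin.py <<'E'
def arc(ths):
    s=r.sense();R,p=s["ee_rot"],s["tcp_pos"];v=p-np.r_[PIV,p[2]]
    for th in ths:
        M=Ro.from_euler('z',th,degrees=True)
        print(th,(R.T@np.array([0,0,th])).round(2).tolist(),(R.T@(M.apply(v)-v)).round(4).tolist())
def armang(tag):
    """yellow arm direction between pivot and dish/arm via dish nothing: save crop"""
    im=r.capture("top")[:,:,::-1];cv2.imwrite(f"pics/{tag}.png",cv2.resize(im[105:215,190:310],None,fx=6,fy=5.4,interpolation=cv2.INTER_CUBIC));return im
E
python3 - <<'E'
from kin import *
arc([1,2,3,4,5,6,7,8,9,10])
# path feasibility
s=r.sense();q=s["joints"];p=s["tcp_pos"];v=p-np.r_[PIV,p[2]]
for th in range(2,23,2):
    M=Ro.from_euler('z',th,degrees=True);q,e=ik(np.r_[PIV,p[2]]+M.apply(v),M.as_matrix()@s["ee_rot"],q);
    print(th,q.round(0),round(e,4))
E
```

```text
1 [-0.58, 0.0, 0.82] [-0.0006, -0.0026, -0.0004]
2 [-1.15, 0.0, 1.64] [-0.0013, -0.0053, -0.0009]
3 [-1.73, 0.01, 2.45] [-0.0018, -0.008, -0.0013]
4 [-2.3, 0.01, 3.27] [-0.0023, -0.0106, -0.0016]
5 [-2.88, 0.01, 4.09] [-0.0028, -0.0133, -0.002]
6 [-3.45, 0.01, 4.91] [-0.0033, -0.016, -0.0023]
7 [-4.03, 0.01, 5.72] [-0.0037, -0.0187, -0.0026]
8 [-4.61, 0.02, 6.54] [-0.0041, -0.0214, -0.0028]
9 [-5.18, 0.02, 7.36] [-0.0044, -0.0241, -0.0031]
10 [-5.76, 0.02, 8.18] [-0.0047, -0.0269, -0.0033]
2 [ -13.   17.  -25. -103.  -20.   28.] 0.0
4 [-13.  17. -25. -99. -22.  25.] 0.0
6 [-14.  17. -24. -95. -24.  24.] 0.0
8 [-14.  18. -23. -93. -26.  22.] 0.0
10 [-15.  18. -22. -90. -28.  22.] 0.0
12 [-16.  19. -22. -88. -30.  21.] 0.0
14 [-17.  19. -21. -85. -32.  21.] 0.0
16 [-17.  20. -20. -83. -34.  20.] 0.0
18 [-18.  20. -19. -81. -36.  20.] 0.0
20 [-19.  21. -18. -80. -39.  20.] 0.0
22 [-20.  22. -17. -78. -41.  20.] 0.0
```

{"method": "move_arm", "body": {"increments": [-0.58, 0, 0.82, -0.0006, -0.0026, -0.0004, 0, -1.15, 0, 1.64, -0.0013, -0.0053, -0.0009, 0, -1.73, 0, 2.45, -0.0018, -0.008, -0.0013, 0, -2.3, 0, 3.27, -0.0023, -0.0106, -0.0016, 0, -2.88, 0, 4.09, -0.0028, -0.0133, -0.002, 0, -3.45, 0, 4.91, -0.0033, -0.016, -0.0023, 0, -4.03, 0, 5.72, -0.0037, -0.0187, -0.0026, 0, -4.61, 0, 6.54, -0.0041, -0.0214, -0.0028, 0, -5.18, 0, 7.36, -0.0044, -0.0241, -0.0031, 0, -5.76, 0, 8.18, -0.0047, -0.0269, -0.0033, 0, -5.76, 0, 8.18, -0.0047, -0.0269, -0.0033, 0]}}

```text
time_s: 12.28
tcp_pos: [0.6076, -0.0193, 0.13]
ee_rot: [[0.769, -0.339, 0.542], [0.278, 0.941, 0.193], [-0.575, 0.003, 0.818]]
wrist_force: [-6.0, -0.7, -7.9]
gripper_width: 0.002
```

```bash
python3 - <<'E'
from kin import *
st();arc([1,2,3,4,5,6,7,8,9,10]);armang("top6")
E
```

```text
12.28 j [-15.1  18.1 -22.5 -89.9 -28.   21.6] tcp [ 0.6076 -0.0193  0.13  ] F [-5.97 -0.69 -7.91] g 0.002
1 [-0.58, 0.0, 0.82] [-0.0006, -0.0026, -0.0004]
2 [-1.15, 0.01, 1.64] [-0.0013, -0.0053, -0.0009]
3 [-1.73, 0.01, 2.45] [-0.0018, -0.008, -0.0013]
4 [-2.3, 0.01, 3.27] [-0.0023, -0.0106, -0.0016]
5 [-2.88, 0.01, 4.09] [-0.0028, -0.0133, -0.002]
6 [-3.45, 0.02, 4.91] [-0.0033, -0.016, -0.0023]
7 [-4.03, 0.02, 5.72] [-0.0037, -0.0187, -0.0026]
8 [-4.6, 0.02, 6.54] [-0.0041, -0.0214, -0.0028]
9 [-5.18, 0.02, 7.36] [-0.0044, -0.0242, -0.003]
10 [-5.75, 0.03, 8.18] [-0.0047, -0.0269, -0.0032]
```

View pics/top6.png

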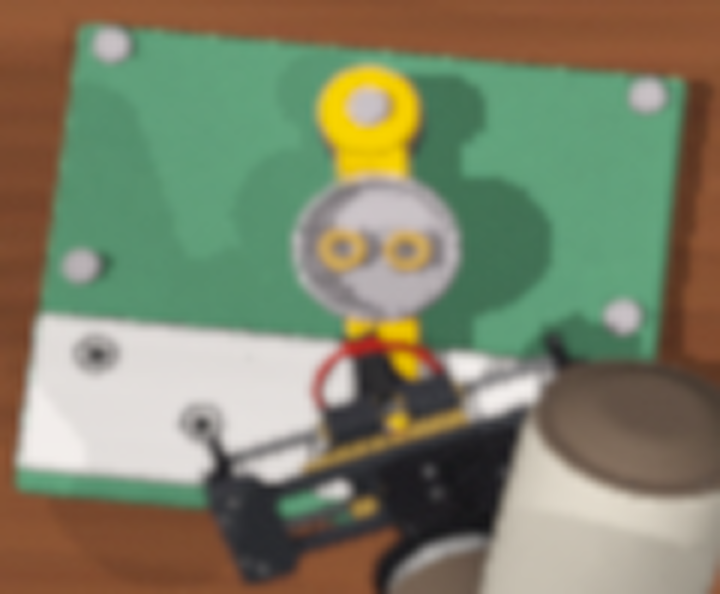

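```bash
cat >> kin.py <<'E'
def dishang(u,v):
    p=pl("top",u,v,.074)[:2]-PIV;return np.arctan2(-p[1],-p[0]),np.hypot(*p)
def dishmeas(im_rgb):
    # darkish/light low-saturation disc near expected place, bounded by saturated green/yellow
    hsv=cv2.cvtColor(im_rgb,cv2.COLOR_RGB2HSV);m=((hsv[...,1]<70)).astype(np.uint8)
    # keep only green-slab zone above the plate: connected comp containing dish
    best=None
    for ang in np.linspace(-.5,.1,25):
        a=A0-ang;c=np.r_[PIV-.085*np.array([np.cos(a),np.sin(a)]),.074]
        u=proj("top",c)[0];msk=np.zeros_like(m);cv2.circle(msk,tuple(int(round(x*16)) for x in u),13*16,1,-1,shift=4)
        s=(m*msk).sum()
        if best is None or s>best[0]:best=(s,u)
    u=best[1]
    for _ in range(20):
        Y,X=np.mgrid[:m.shape[0],:m.shape[1]];w=m*(np.hypot(X-u[0],Y-u[1])<17);u=np.array([(w*X).sum(),(w*Y).sum()])/w.sum()
    return u
E
python3 - <<'E'
from kin import *
a=cv2.imread("pics/top0.png")[:,:,::-1].copy()
print(dishang(248.5,150.7),dishang(252.8,150.9))
print(np.degrees(dishang(252.8,150.9)[0]-dishang(248.5,150.7)[0]))
u=dishmeas(a);print(u,dishang(*u));u2=dishmeas(r.capture("top"));print(u2,dishang(*u2),np.degrees(dishang(*u2)[0]-dishang(*u)[0]))
E
```

```text
(np.float64(-0.05958403057311915), np.float64(0.08544484875757627)) (np.float64(0.09527805994977286), np.float64(0.08612022873266693))
8.872944193534616
[247.84547069 150.30373002] (np.float64(-0.08464293566367302), np.float64(0.08437608616429997))
[252.3308958 150.4606947] (np.float64(0.07946850088148628), np.float64(0.08463357631405938)) 9.402892683866648
```

{"method": "move_arm", "body": {"increments": [-0.58, 0, 0.82, -0.0006, -0.0026, -0.0004, 0, -1.15, 0, 1.64, -0.0013, -0.0053, -0.0009, 0, -1.73, 0, 2.45, -0.0018, -0.008, -0.0013, 0, -2.3, 0, 3.27, -0.0023, -0.0106, -0.0016, 0, -2.88, 0, 4.09, -0.0028, -0.0133, -0.002, 0, -3.45, 0, 4.91, -0.0033, -0.016, -0.0023, 0, -4.03, 0, 5.72, -0.0037, -0.0187, -0.0026, 0, -4.61, 0, 6.54, -0.0041, -0.0214, -0.0028, 0, -5.18, 0, 7.36, -0.0044, -0.0241, -0.0031, 0, -5.18, 0, 7.36, -0.0044, -0.0241, -0.0031, 0, -5.18, 0, 7.36, -0.0044, -0.0241, -0.0031, 0]}}

```text
time_s: 13.3
tcp_pos: [0.6105, -0.0439, 0.1299]
ee_rot: [[0.716, -0.481, 0.505], [0.395, 0.877, 0.275], [-0.575, 0.003, 0.818]]
wrist_force: [-5.8, -0.8, -9.4]
gripper_width: -0.001
```

```bash
python3 - <<'E'
from kin import *
st();arc([-1,1,2]);im=armang("top7")
for k in range(2):
    u2=dishmeas(r.capture("top"));print(u2,np.degrees(dishang(*u2)[0]+.0846))
im=r.capture("scene")[:,:,::-1];cv2.imwrite("pics/scene7.png",cv2.resize(im[180:270,255:375],None,fx=6,fy=6,interpolation=cv2.INTER_CUBIC))
E
```

```text
13.3 j [-18.7  20.6 -18.4 -80.6 -37.7  20.1] tcp [ 0.6105 -0.0439  0.1299] F [-5.77 -0.75 -9.38] g -0.001
-1 [0.58, -0.0, -0.82] [0.0007, 0.0026, 0.0005]
1 [-0.58, 0.0, 0.82] [-0.0006, -0.0026, -0.0004]
2 [-1.15, 0.01, 1.64] [-0.0012, -0.0053, -0.0009]
[256.81767956 149.80110497] 18.888220129217636
[256.78373383 149.82255083] 18.808868717713207
```

View pics/top7.png

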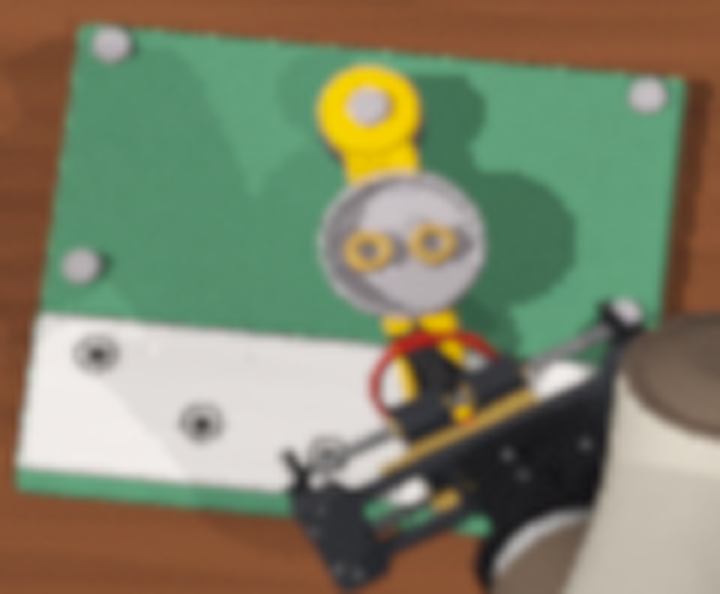

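View pics/scene7.png

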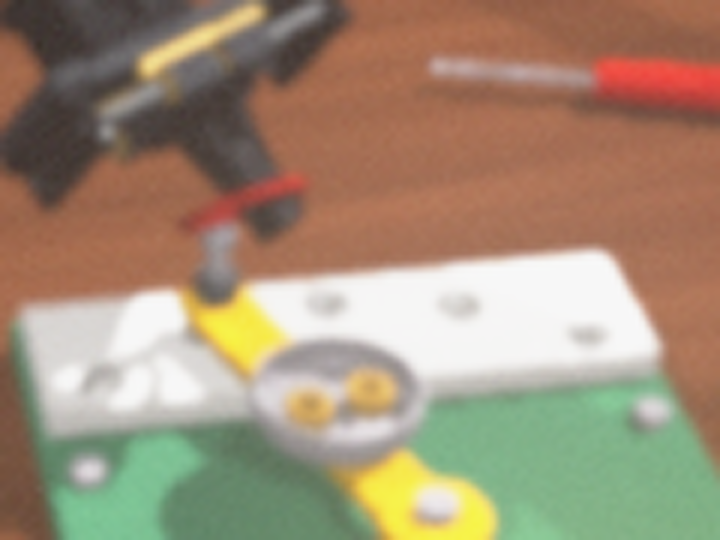

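{"method": "move_arm", "body": {"increments": [-0.3, 0, 0.4, -0.0003, -0.0013, -0.0002, 0, -0.6, 0, 0.8, -0.0006, -0.0026, -0.0004, 0, -0.6, 0, 0.9, -0.0007, -0.0028, -0.0005, 0, -0.6, 0, 0.9, -0.0007, -0.0028, -0.0005, 0, -0.6, 0, 0.9, 0.0004, -0.0028, -0.0021, 0, -0.6, 0, 0.9, 0.0016, -0.0028, -0.0038, 0, -0.6, 0, 0.9, 0.0028, -0.0028, -0.0054, 0, -0.6, 0, 0.9, 0.0039, -0.0028, -0.007, 0, -0.6, 0, 0.9, 0.005, -0.0028, -0.0087, 0, -0.6, 0, 0.9, 0.005, -0.0028, -0.0087, 0]}}

```text
time_s: 14.33
tcp_pos: [0.6112, -0.0466, 0.1203]
ee_rot: [[0.709, -0.498, 0.5], [0.409, 0.867, 0.284], [-0.575, 0.003, 0.818]]
wrist_force: [-6.9, -1.5, -7.1]
gripper_width: 0.006
```

```bash
python3 - <<'E'
from kin import *
st();
u2=dishmeas(r.capture("top"));print(u2,np.degrees(dishang(*u2)[0]+.0846))
E
```

```text
14.33 j [-19.6  22.  -18.  -81.1 -39.1  22.4] tcp [ 0.6112 -0.0466  0.1203] F [-6.88 -1.52 -7.13] g 0.006
[257.24535316 149.57620818] 19.871187935863833
```

{"method": "move_arm", "body": {"increments": [0, 0, 0, 0.0011, 0, -0.0016, 0, 0, 0, 0, 0.0023, 0, -0.0033, 0, 0, 0, 0, 0.0034, 0, -0.0049, 0, 0, 0, 0, 0.0046, 0, -0.0065, 0, 0, 0, 0, 0.0057, 0, -0.0082, 0, 0, 0, 0, 0.0069, 0, -0.0098, 0, 0, 0, 0, 0.0069, 0, -0.0115, 0, 0, 0, 0, 0.0069, 0, -0.0125, 0, 0, 0, 0, 0.0069, 0, -0.0125, 0]}}

```text
time_s: 15.13
tcp_pos: [0.6131, -0.0476, 0.1092]
ee_rot: [[0.714, -0.496, 0.495], [0.407, 0.868, 0.283], [-0.57, -0.001, 0.822]]
wrist_force: [0.3, -0.0, -0.2]
gripper_width: 0.003
```

```bash
python3 - <<'E'
from kin import *
st();armang("top8")
u2=dishmeas(r.capture("top"));print(u2,np.degrees(dishang(*u2)[0]+.0846))
im=r.capture("scene")[:,:,::-1];cv2.imwrite("pics/scene8.png",cv2.resize(im[180:270,255:375],None,fx=6,fy=6,interpolation=cv2.INTER_CUBIC))
s=r.sense();print((s["ee_rot"].T@(s["tcp_pos"]-ringc(-.349))).round(4))
E
```

```text
15.13 j [-20.5  23.5 -18.3 -83.3 -39.4  25.7] tcp [ 0.6131 -0.0476  0.1092] F [ 0.33 -0.03 -0.23] g 0.003
[257.21296296 149.54814815] 19.81972000407707
[ 0.0174 -0.0008  0.0123]
```

View pics/scene8.png

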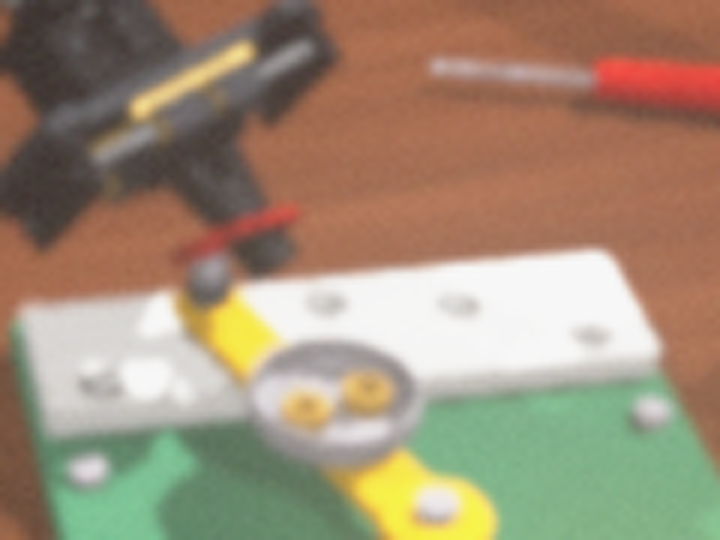

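View pics/top8.png

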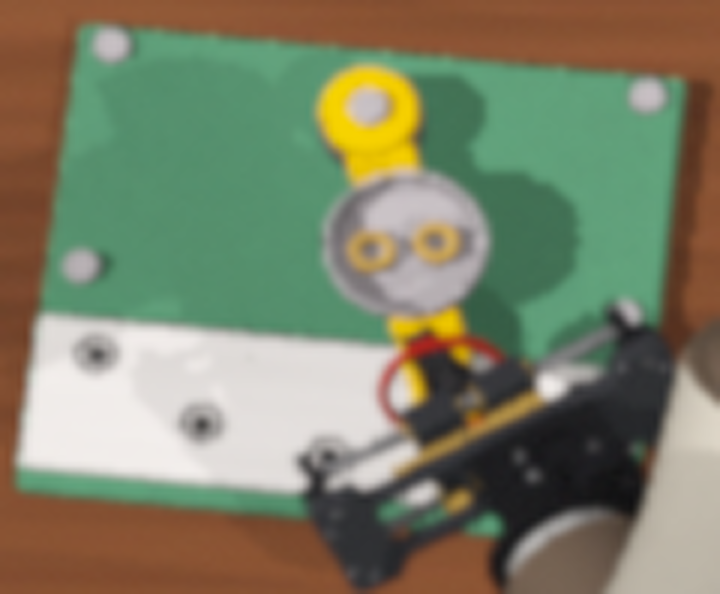

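The pin is home: the head sits on the yellow arm with no stem showing (scene8 at 210,278), the force is about zero and the angle is 19.8°. I'll drop the finger off the bar to mid-ring and back out.

{"method": "move_arm", "body": {"increments": [0, 0, 0, 0, 0, -0.004, 0, 0, 0, 0, 0, 0.001, -0.008, 0, 0, 0, 0, 0, 0.001, -0.011, 0, 0, 0, 0, -0.008, 0.001, -0.011, 0, 0, 0, 0, -0.018, 0.001, -0.011, 0, 0, 0, 0, -0.03, 0.001, -0.011, 0, 0, 0, 0, -0.045, 0.001, -0.011, 0, 0, 0, 0, -0.06, 0.001, -0.011, 0, 0, 0, 0, -0.08, 0.001, -0.011, 0, 0, 0, 0, -0.1, 0.001, -0.011, 0, 0, 0, 0, -0.12, 0.001, -0.011, 0, 0, 0, 0, -0.12, 0.001, -0.011, 0]}}

```text
time_s: 16.28
tcp_pos: [0.5178, -0.0999, 0.1695]
ee_rot: [[0.713, -0.495, 0.496], [0.404, 0.869, 0.286], [-0.573, -0.004, 0.819]]
wrist_force: [-0.3, -0.4, -0.0]
gripper_width: 0.006
```

```bash
python3 - <<'E'
from kin import *
st();armang("top9")
u2=dishmeas(r.capture("top"));print(u2,np.degrees(dishang(*u2)[0]+.0846))
im=r.capture("scene")[:,:,::-1];cv2.imwrite("pics/scene9.png",im)
cv2.imwrite("pics/scene9c.png",cv2.resize(im[180:270,255:375],None,fx=6,fy=6,interpolation=cv2.INTER_CUBIC))
E
```

```text
16.28 j [-28.8  12.5 -23.5 -73.2 -46.8  19.3] tcp [ 0.5178 -0.0999  0.1695] F [-0.3  -0.41 -0.04] g 0.006
[257.23774955 149.55898367] 19.864632504710404
```

View pics/scene9.png

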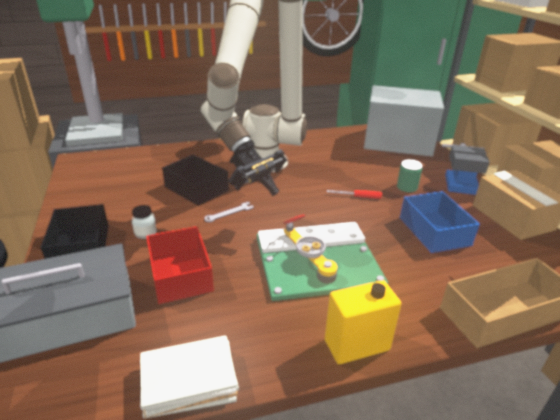

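View pics/scene9c.png

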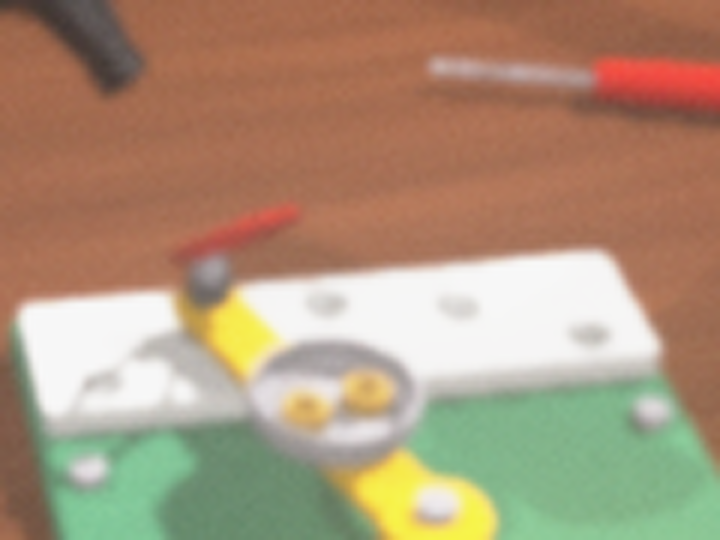

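View pics/top9.png

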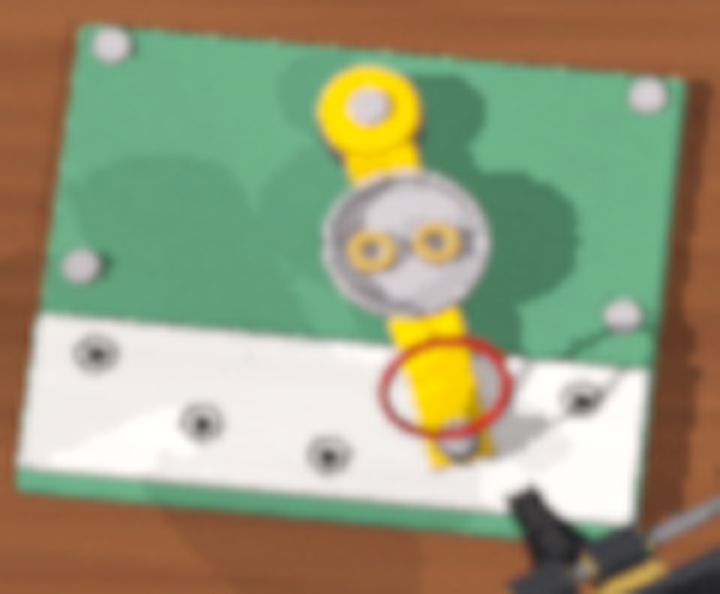

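The arm covers the hole to the right of the middle one, both nuts are in the dish, the ring is free and the finger is clear. Handing in.

```bash
python3 - <<'E'
from kin import *
st();print(r.finish_job());st()
E
```

```text
16.43 j [-28.7  12.8 -23.5 -73.4 -46.7  19.4] tcp [ 0.5193 -0.0985  0.1671] F [ 0.62 -0.01 -1.24] g 0.005
the job is handed in; nothing more can be done
None
the job is handed in; nothing more can be done
```

The job is done and was handed in at about 16.4 s. I hooked the closed fingertips under the red ring, lifted the pin about 19 mm, and swung the yellow arm one hole towards the red box (robot's right, −y). The pin then dropped into that hole and I backed the fingers out.

**Last checks:**
- **Swing:** the arm measured 19.86° in the top picture, against a target of 20°. The middle hole is uncovered and the arm stands over the next one.
- **Pin:** the head sits on the arm with no stem showing, and the wrist force fell to about 0.3 N when the pin went home. I judged it home from the pictures and force only; the joint value can't be read.
- **Nuts, bystanders and fingers:** both nuts are in the dish, and the boxes, tin, jar and tools look unmoved by eye (not measured). The fingers are about 0.1 m clear of the ring.

**What went differently:** my first 45° approach ran into wrist joint limits in free air, touching nothing. I went in at 35° on another wrist branch instead. `finish_job` gives no verdict, so the judged result is not known to me.

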